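# Slide the shutter sled round the fixtures and seat it in the tester

## Robot

A 6-joint arm with a two-finger parallel gripper is mounted at the origin on the work surface. World frame = base frame: x ahead of the robot, y to its left, z up, the work surface at z = 0. Lengths are in m, angles in rad, forces in N, time in s.
With the tool pointing down it reaches from about 0.375 to 0.9 m from the base axis. Payload 3.1 kg.
Tool frame: the origin (TCP) lies on the centre line of the jaws, within the pads' length; the fingertips stand 22 mm ahead of it and the grasp point (between the pads) lies 3 mm ahead of it; z points along the fingers, x is the direction in which the jaws open and shut, and the axes are right-handed (so a half turn about z gives the same grasp; the last joint's range is limited). The gripper opens to 87 mm and grips with 3 to 60 N. Pads are 19 mm wide; open, the fingers measure 117 mm over their backs; the gripper's body (75 mm by 190 mm) begins 51 mm behind the grasp point.
Start: joints at [1.157, 0.527, 1.433, -0, 1.181, -0.178], TCP at [0.145, 0.608, 0.245] pointing down, gripper open.
Joint ranges: [-3.08, 3.08], [-0.75, 2.2], [0.22, 2.44], [-1.43, 4.57], [0, 2.65], [-2.85, 2.85]. Speed limits (rad/s): [2.79, 2.79, 3.14, 3.14, 3.14, 3.14].

## Interface

Orientations are given as a unit quaternion [x, y, z, w].
In Python, from rig import robot, camera, order gives the robot as it stands.
- The arm moves only by the shell command python3 -m pendant 'ROWS' [OPENING] [FORCE]. ROWS is JSON, a list of rows, each a list of 2 entries, a list of its own where there are three numbers: the shift along the tool's x, y, z in mm, then the turn about the tool's z in degrees. A call has 1 to 8 rows; each row shifts and turns the commanded pose from where the row before left it, along the tool's axes as they then stand; what a row does not reach is not made up. A row lasts 1/8 s, in which the tool goes at most 62.5 mm and 10.7 degrees, less where a joint would pass 70% of its speed; a pose out of reach is approached as far as the arm can. A call with a gripper value outside its range is refused whole. OPENING is the finger opening in mm, from 0 to 87, set as the call begins (- or left out, the last holds). The fingers move at their own pace and stop on an object; FORCE is the grip in N (left out, the last holds). Time passes only in rows, so rows that do not move let the fingers close. It gives the time, the measured TCP pose, the force and the opening at its end, in the units of the state.
- robot.get_obs(): the state, without advancing time (a new reading comes with each control period).
- camera(name): name is "scene" or "side" or "wrist"; returns a dict with "pixels" (400x640x3 uint8, blue, green, red), "mtx" (3x3 intrinsics, pixels), "R" (3x3) and "t" (3): a world point X has camera coordinates R X + t. Camera axes: x right, y down, z forward; pixel columns grow to the right and rows downward; lengths in m; the calibration is good to about 2 mm. A picture is of the moment at which its call begins. There is no depth.
- order.hand_in(): hands the job in, once; it reports no verdict.
The state is a dict: "time": time; "q": joint angles; "joint_velocities": joint speeds; "joint_torque": joint torques, N m; "position": TCP position; "tool_rot": TCP orientation; "ft_force": force on the tool from outside, world axes, zero at the start; "moment": the same for the moment, N m; "grip_width": finger opening in m.
Only numpy, scipy, OpenCV 4.12 (cv2) and the standard library are available. Lean on these libraries where they do the work, as an engineer would, in place of code of your own. Each camera call takes 0.05 s, during which the arm holds its last target. There are 200 camera calls.

## Task

Push the square shutter sled across the glass, without lifting it, past the fixed fixtures and into the bay of the shutter tester; neither the sled nor the robot may touch the viewing hood, the brass knob jig or the turntable, and the loose lens cap and small brass knob must stay where they are. Press the sled home against the rubber buffer at its inner end with about 8 N at the buffer (at least 5 N, and never more than 15 N against any part of the tester) and hold it so for a good half second. Then back off, leaving the sled in the bay, and press the tester's button fully down and let it go.

Things in the scene. Friction and masses are not known exactly. Their poses are not given: they have to be found in the camera images.
- sled: The shutter sled: a square plain aluminium plate 110 x 110 mm, 22 mm thick, about 0.45 kg, with a black leaf shutter in its middle (a sloping cone 88 mm wide, 6 mm higher than the plate); too wide to grip, loose on the glass. Origin: centre of its underside; z up, x and y along its sides. Sliding it takes about 1 to 5 N (varies).
- tester: The shutter tester, fixed to the desk: a blue metal box with a low bay in front. Origin: on the glass, on the bay's centre line; z up. +y points out of the bay's mouth, so the sled goes in along -y; x is across the bay. The box fills x -80 to 80, y -160 to -40 mm and is 75 mm high.
- bay_mouth (a point): On the glass, centre of the bay's mouth, at y = 105 mm of the tester (same axes). The bay is 117 mm wide inside (3.5 mm to spare each side of the sled), between steel guide rails 14 mm high, 6 mm thick, from y = 25 to 71 mm of the tester; from there to the mouth they flare out by 13 mm on each side.
- lamp_head (a point): Centre of the top face of the lamp head, a roof on side walls over the bay's inner end that covers the buffer from above: y -41 to 25 mm of the tester, 129 mm wide, underside 46 mm and top 75 mm above the glass. The sled's front slides in below it.
- stop: End stop below the lamp head: a bracket with a rubber buffer pad 40 mm wide, 6 to 20 mm above the glass, on an adjusting screw. Origin: on the glass at y = -38 mm of the tester, same axes. How far the pad is screwed out is not measured: its face is 30 to 60 mm in +y of this origin. It gives like a spring, 5 N per mm, 6 mm of travel, and moves the sled back up to 3 mm when let go.
- button (a joint): The tester's only push button, a round cap 28 mm across on top of the box: 0 up, 0.006 m fully down, 5 N fully down, springs back.
- button_top (a point): Centre of the top face of the button's cap (on the box at x = 0, y = -78 mm of the tester).
- hood: Chrome viewing hood of a twin-lens camera, fixed to the desk on a black base: open square box 66 x 66 mm, 63 mm high. Origin: centre of its underside.
- knobjig: Large brass focusing knob (46 mm across) on a short post over a steel base plate 62 x 62 mm, fixed to the desk, 46 mm high in all. Origin: centre of its underside. The hood and this jig stand on either side of the lane in which the sled starts; which is on which side varies.
- turntable: Brushed aluminium ball-bearing turntable, platter 180 mm across with its upper face 26 mm high and a shutter in the middle up to 52 mm high; turns at a touch. Fixed to the desk past the bay's line. Origin: on the glass under the point of its rim nearest to the sled's way; the axis is 90 mm from it in +x.
- lens_cap: Loose black bakelite lens cap, 52 mm across, 12 mm high. Origin: centre of its underside.
- brass_knob: Loose small brass focusing knob, 30 mm across, 16 mm high. Origin: centre of its underside.

How it is judged:
By the outcome, as a careful person would: the job done as asked, in the order asked, and still so for the second after the job is handed in, with the robot touching nothing.
It also fails if it takes over 72 s, if anything falls off the work surface, if the arm or the gripper's body presses on something with over 40 N, if the wrist force passes 120 N, or if a joint passes its speed limit or range.

## Working session

There is one attempt and no reset: what is moved stays moved. The work goes in short steps, Python scripts to look and compute and a shell command to move; the robot and the scene stay as the last step left them, time stands still between calls to the robot, and variables do not carry over. Pictures are saved under pics/ and viewed, about 8 in all and at most 12, crops included, and the job is handed in when it is done.

```bash
mkdir -p pics; ls; python3 - <<'E'
from rig import robot,camera
import cv2,numpy as np
for n in("scene","side"):
    c=camera(n); cv2.imwrite(f"pics/{n}0.png",c["pixels"]); np.savez(f"pics/{n}0.npz",**c)
    print(n,c["mtx"].round(1).tolist(),(-c["R"].T@c["t"]).round(3),c["R"].round(3).tolist())
o=robot.get_obs();print(o["time"],o["position"],o["tool_rot"],o["ft_force"])
E
```

```text
pics
scene [[449.8, 0.0, 320.6], [0.0, 449.8, 198.2], [0.0, 0.0, 1.0]] [1.119 0.322 0.65 ] [[-0.486, 0.874, 0.018], [0.602, 0.35, -0.718], [-0.634, -0.338, -0.696]]
side [[376.1, 0.0, 320.2], [0.0, 376.1, 204.2], [0.0, 0.0, 1.0]] [0.225 0.595 0.492] [[-0.828, -0.56, -0.022], [-0.265, 0.425, -0.866], [0.494, -0.711, -0.5]]
0.1 [0.1451394  0.60728957 0.24367224] [ 7.85054983e-01  6.19425330e-01 -8.43564234e-04  4.71427221e-04] [ 0.01277638 -0.36281278 -0.21826941]
```

View pics/scene0.png

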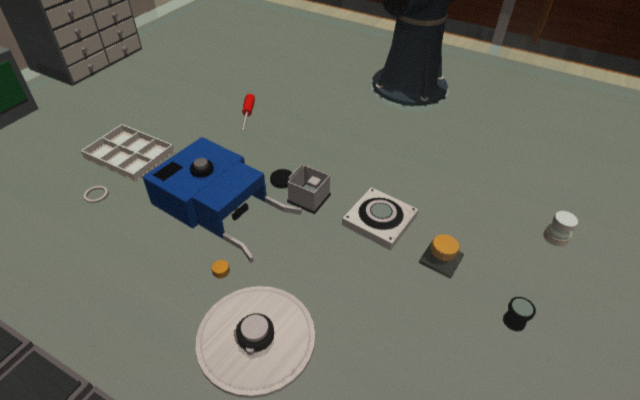

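View pics/side0.png

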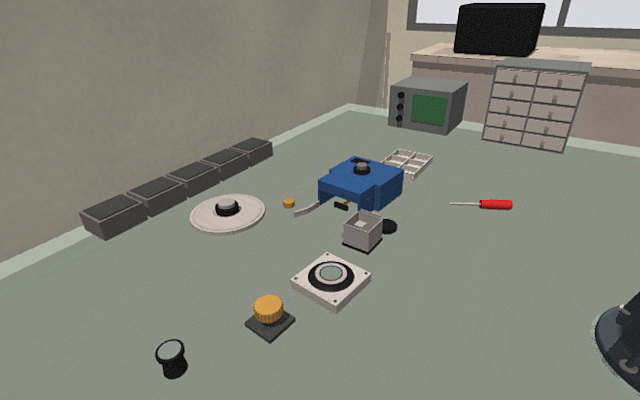

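The scene view shows the tester at (205,180), with its mouth facing (275,230). The hood is at (309,188), the sled at (380,215), the jig at (443,253), the turntable at (255,338), the cap at (282,178) and the small knob at (220,268). The side view agrees. Next I'll enlarge a crop and cast rays.

```bash
cat > h.py <<'E'
import numpy as np,cv2
def load(n): return dict(np.load(f"pics/{n}.npz"))
def ray(c,uv,z):
    d=c["R"].T@np.linalg.inv(c["mtx"])@np.array([uv[0],uv[1],1.]); o=-c["R"].T@c["t"]
    return o+d*(z-o[2])/d[2]
def proj(c,X):
    p=c["mtx"]@(c["R"]@np.asarray(X,float)+c["t"]); return p[:2]/p[2]
def tri(cs,uvs):
    A=[];b=[]
    for c,uv in zip(cs,uvs):
        d=c["R"].T@np.linalg.inv(c["mtx"])@np.array([uv[0],uv[1],1.]);d/=np.linalg.norm(d);o=-c["R"].T@c["t"]
        P=np.eye(3)-np.outer(d,d);A.append(P);b.append(P@o)
    return np.linalg.lstsq(np.vstack(A),np.hstack(b),rcond=None)[0]
def quad(mask):
    cs,_=cv2.findContours(mask,cv2.RETR_EXTERNAL,cv2.CHAIN_APPROX_NONE)
    return cv2.convexHull(max(cs,key=cv2.contourArea))
E
python3 - <<'E'
from h import *
a=load("scene0")["pixels"][130:290,140:480]; b=load("side0")["pixels"][140:350,180:410]
cv2.imwrite("pics/cropA.png",cv2.resize(a,(800,376),interpolation=cv2.INTER_CUBIC))
cv2.imwrite("pics/cropB.png",cv2.resize(b,None,fx=2.8,fy=2.8,interpolation=cv2.INTER_CUBIC))
for n in("scene0","side0"):
    c=load(n);h=cv2.cvtColor(c["pixels"],cv2.COLOR_BGR2HSV)
    m=cv2.inRange(h,(100,120,40),(130,255,255)); q=quad(m); p=cv2.approxPolyDP(q,2,True)[:,0]; print(n,"blue",p.tolist())
    y=cv2.inRange(h,(10,120,90),(28,255,255)); k,_,s,ce=cv2.connectedComponentsWithStats(y)
    print("brass",[(s[i].tolist(),ce[i].round(1).tolist()) for i in range(1,k) if s[i,4]>40])
    lo=cv2.inRange(h,(0,0,150),(180,45,255)); k,l,s,ce=cv2.connectedComponentsWithStats(lo)
    for i in range(1,k):
        if s[i,4]>300: print("white",s[i].tolist(),cv2.approxPolyDP(quad((l==i).astype(np.uint8)),3,True)[:,0].tolist())
E
```

```text
scene0 blue [[200, 138], [241, 156], [263, 174], [263, 199], [221, 236], [190, 226], [152, 203], [143, 178]]
brass [([444, 32, 33, 8, 43], [460.6, 35.5]), ([569, 61, 37, 9, 46], [587.0, 64.9]), ([432, 235, 28, 25, 481], [445.8, 245.6]), ([212, 260, 17, 18, 227], [220.4, 267.7])]
white [135, 0, 59, 27, 461] [[193, 0], [137, 26], [135, 19], [173, 0]]
white [87, 145, 62, 29, 572] [[87, 153], [107, 145], [148, 162], [131, 173]]
white [343, 187, 75, 56, 1047] [[371, 187], [417, 209], [392, 242], [343, 218]]
white [195, 286, 120, 110, 8866] [[293, 295], [310, 315], [314, 341], [308, 360], [291, 380], [279, 388], [250, 395], [226, 390], [204, 373], [196, 354], [196, 336], [214, 304], [246, 287], [268, 286]]
white [241, 315, 27, 24, 481] [[257, 315], [266, 321], [267, 327], [263, 334], [251, 338], [241, 326], [246, 318]]
side0 blue [[318, 179], [331, 168], [353, 156], [402, 169], [400, 193], [378, 210], [320, 203]]
brass [([283, 198, 11, 10, 88], [288.3, 202.7]), ([254, 295, 29, 28, 672], [267.9, 308.5])]
white [268, 0, 239, 150, 3912] [[506, 57], [387, 116], [273, 149], [268, 140], [389, 0], [407, 0]]
white [416, 0, 147, 27, 1678] [[562, 0], [555, 26], [416, 22], [418, 0]]
white [564, 0, 76, 29, 2033] [[639, 0], [639, 28], [564, 26], [571, 0]]
white [527, 36, 113, 34, 2745] [[527, 58], [539, 36], [639, 40], [639, 69]]
white [566, 137, 74, 21, 740] [[566, 145], [569, 137], [639, 147], [639, 157]]
white [380, 148, 53, 27, 440] [[380, 162], [397, 148], [432, 155], [413, 174]]
white [189, 193, 76, 40, 1993] [[264, 205], [257, 220], [235, 230], [206, 231], [189, 220], [196, 205], [222, 194], [248, 194]]
white [0, 226, 93, 54, 1377] [[92, 234], [0, 279], [0, 263], [80, 226]]
white [290, 251, 81, 55, 1167] [[326, 251], [370, 272], [336, 305], [290, 279]]
```

View pics/cropA.png

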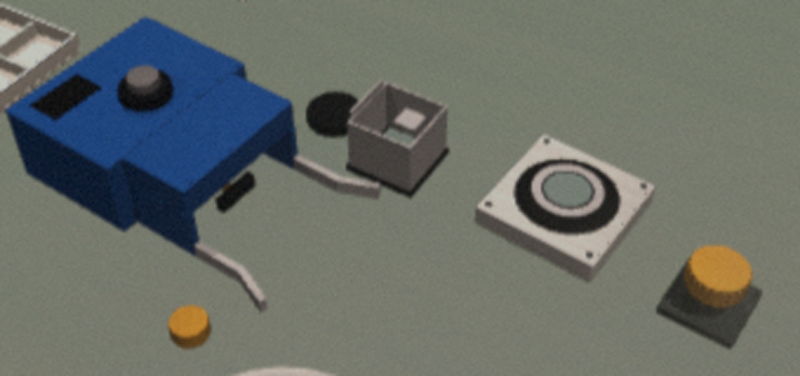

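View pics/cropB.png

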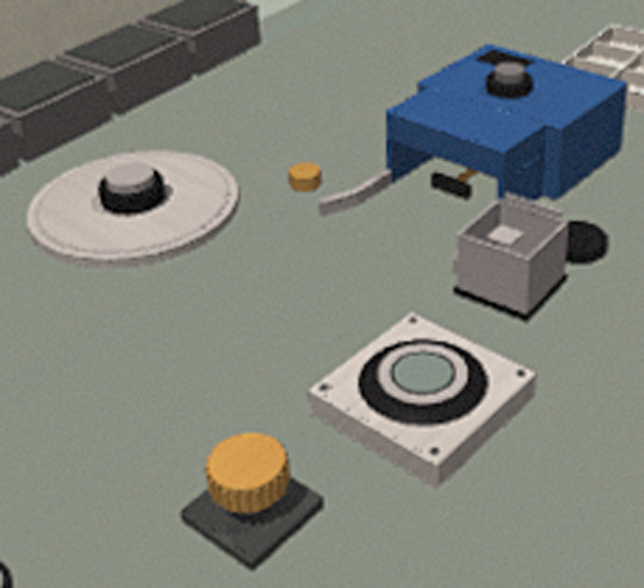

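Crop A gives the box top corners at (148,17), (10,112), (122,163), (243,70), (292,103) and (187,193), and the sled top at (546,136), (653,187), (592,265) and (477,208). Crop B gives matching points. I'll fit rigid poses from rays.

```bash
cat > m1.py <<'E'
from h import *
S=load("scene0");D=load("side0")
fa=lambda p:(p[0]/2.353+140-.3,p[1]/2.35+130-.3); fb=lambda p:(p[0]/2.8+180-.3,p[1]/2.8+140-.3)
def rig2(M,W):
    M=np.array(M,float);W=np.array(W)[:,:2];mc,wc=M.mean(0),W.mean(0)
    U,_,Vt=np.linalg.svd((M-mc).T@(W-wc));R=Vt.T@np.diag([1,np.sign(np.linalg.det(Vt.T@U.T))])@U.T
    t=wc-R@mc; return R,t,np.linalg.norm((R@M.T).T+t-W,axis=1)
# tester
pA=[(148,17),(10,112),(292,103),(187,193)];W=[ray(S,fa(p),.075) for p in pA]; print(np.round(W,4))
for sg in(1,-1):
    M=[(sg*.08,-.16),(-sg*.08,-.16),(sg*.0645,.025),(-sg*.0645,.025)]
    R,t,e=rig2(M,W);print("A",sg,np.degrees(np.arctan2(R[1,1],R[0,1])),t,e.round(4))
pB=[(487,44),(627,87),(387,110),(503,152)];W=[ray(D,fb(p),.075) for p in pB]
for sg in(1,-1):
    M=[(-sg*.08,-.16),(sg*.08,-.16),(-sg*.0645,.025),(sg*.0645,.025)]
    R,t,e=rig2(M,W);print("B",sg,np.degrees(np.arctan2(R[1,1],R[0,1])),t,e.round(4))
h=.055
for n,c,f,P in(("A",S,fa,[(546,136),(653,187),(592,265),(477,208)]),("B",D,fb,[(413,314),(535,376),(435,467),(310,392)])):
    w=np.array([ray(c,f(p),.022)[:2] for p in P]);print("sled",n,w.mean(0),[round(float(np.degrees(np.arctan2(*(w[(i+1)%4]-w[i])[::-1]))),1) for i in range(4)],[np.linalg.norm(w[(i+1)%4]-w[i]).round(4) for i in range(4)])
for nm,P,Q,z in(("hood top",[(387,82),(448,105),(411,148),(349,122)],[(510,195),(568,215),(522,265),(457,237)],.063),
  ("jig base",[(759,291),(732,344),(658,309)],[(322,500),(252,565),(182,515)],.003)):
    for c,f,p in((S,fa,P),(D,fb,Q)): print(nm,np.round([ray(c,f(x),z)[:2] for x in p],3).tolist())
print("jigtop",tri([S,D],[fa((719,268)),fb((248,460))]),"knob",tri([S,D],[fa((190,317)),fb((304,173))]),"cap",ray(S,fa((332,114)),.012),ray(D,fb((583,241)),.012))
print("button",tri([S,D],[fa((142,78)),fb((510,70))]))
w=np.array([ray(S,p,.026)[:2] for p in [(196,340),(246,287),(293,295),(314,341),(250,392)]],np.float32);print("tt",cv2.minEnclosingCircle(w))
print("rails A",[ray(S,fa(p),.014)[:2].round(3).tolist() for p in [(378,188),(337,180),(298,160),(263,303),(240,270),(198,246)]])
E
python3 m1.py
```

```text
[[ 0.5573 -0.2641  0.075 ]
 [ 0.7142 -0.2763  0.075 ]
 [ 0.59   -0.0857  0.075 ]
 [ 0.7154 -0.0954  0.075 ]]
A 1 83.10413204742767 [ 0.65233289 -0.11337423] [0.1562 0.1611 0.1298 0.1249]
A -1 84.97984419383177 [ 0.65013516 -0.11314487] [0.0017 0.0036 0.0037 0.002 ]
B 1 86.36225593018334 [ 0.64419407 -0.11188117] [0.1574 0.1653 0.1319 0.1242]
B -1 83.40426072066352 [ 0.6476646  -0.11219193] [0.0036 0.0066 0.0051 0.0048]
sled A [0.52522194 0.13906846] [83.2, -6.2, -95.2, 173.2] [np.float64(0.1044), np.float64(0.1055), np.float64(0.1056), np.float64(0.1086)]
sled B [0.52014629 0.14120526] [172.9, 83.5, -6.7, -96.0] [np.float64(0.1074), np.float64(0.1076), np.float64(0.1063), np.float64(0.1083)]
hood top [[0.515, -0.039], [0.515, 0.021], [0.577, 0.02], [0.575, -0.04]]
hood top [[0.557, -0.045], [0.505, -0.042], [0.503, 0.036], [0.561, 0.03]]
jig base [[0.526, 0.306], [0.586, 0.303], [0.583, 0.243]]
jig base [[0.527, 0.246], [0.531, 0.306], [0.59, 0.301]]
jigtop [0.5565572 0.2741917 0.0438299] knob [ 0.77517541 -0.05491933  0.01426557] cap [ 0.52643999 -0.09065713  0.012     ] [ 0.51060907 -0.0874799   0.012     ]
button [ 0.64166574 -0.19679677  0.09275243]
tt ((0.8584107160568237, 0.07838060706853867), 0.0889304056763649)
rails A [[0.588, -0.005], [0.597, -0.04], [0.593, -0.082], [0.736, -0.018], [0.718, -0.052], [0.715, -0.096]]
```

```bash
cat > go.py <<'E'
import sys,numpy as np
from rig import robot
from scipy.spatial.transform import Rotation as Ro
o=robot.get_obs();R=Ro.from_quat(o["tool_rot"]).as_matrix();a=np.degrees(np.arctan2(R[1,0],R[0,0]))
print("t",round(o["time"],2),"pos",np.round(o["position"],4),"toolx deg",round(a,2),"F",np.round(o["ft_force"],2),"w",o["grip_width"])
if len(sys.argv)>3:
    print("delta tool mm",np.round(1000*R.T@(np.array(sys.argv[1:4],float)-o["position"]),1))
E
python3 -m pendant '[[[-36,45,-6],-1],[[-36,45,-6],-1],[[-36,45,-6],-1],[[-36,45,-6],-1],[[-36,45,-6],-1],[[-36,45,-6],-1],[[-36,45,-6],-1],[[-36,45,-6],0]]' 60
python3 go.py .5 .1 .33
python3 - <<'E'
from rig import camera
import cv2,numpy as np
c=camera("wrist"); cv2.imwrite("pics/w1.png",c["pixels"]); np.savez("pics/w1.npz",**c); print((-c["R"].T@c["t"]).round(3),c["R"].round(2).tolist(),c["mtx"][0,0])
E
```

```text
time: 1.1
position: [0.4507, 0.2606, 0.2925]
tool_rot: [0.746, 0.666, -0.0, -0.0]
ft_force: [0.3, 0.5, 0.3]
grip_width: 0.0602
t 1.1 pos [0.4507 0.2606 0.2925] toolx deg 83.54 F [0.33 0.49 0.34] w 0.06017028582664892
delta tool mm [-154.1   67.   -37.5]
[0.383 0.269 0.432] [[0.11, 0.99, 0.0], [0.96, -0.11, 0.25], [0.25, -0.03, -0.97]] 315.6013626671502
```

View pics/w1.png

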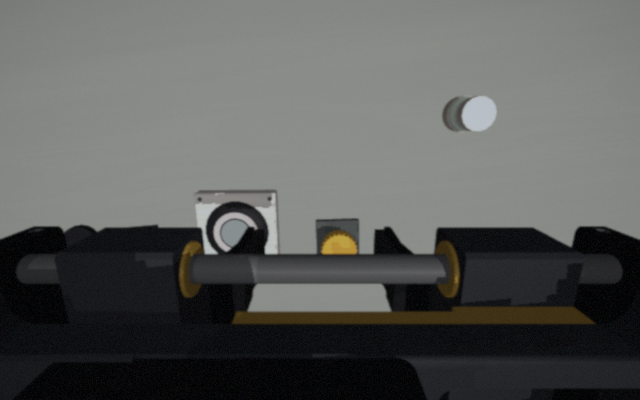

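The wrist view shows the sled's near (-x) face at rows 190-203, between columns 196 and 279, with the jig at (337,237).

```bash
python3 - <<'E'
from h import *
c=load("w1");g=cv2.cvtColor(c["pixels"],cv2.COLOR_BGR2GRAY)
for u in(205,237,270): print(u,g[182:212,u].tolist())
for p,z in[((195,191),0),((277,190),0),((196,203),.022),((279,201),.022)]: print(p,ray(c,p,z).round(4))
E
python3 go.py .437 .15 .12; python3 -c "
from rig import robot;print(robot.get_obs()['q'])"
```

```text
205 [141, 141, 141, 142, 141, 141, 141, 134, 106, 86, 88, 109, 123, 133, 136, 137, 137, 135, 134, 134, 134, 149, 177, 188, 189, 188, 190, 189, 190, 191]
237 [141, 140, 141, 141, 141, 140, 138, 124, 98, 83, 87, 109, 125, 130, 133, 133, 135, 135, 124, 82, 38, 23, 20, 21, 23, 27, 26, 37, 39, 51]
270 [141, 141, 141, 140, 141, 141, 136, 116, 96, 84, 93, 117, 129, 127, 116, 88, 70, 78, 109, 136, 142, 141, 134, 142, 171, 183, 188, 190, 190, 190]
(195, 191) [0.4646 0.0842 0.    ]
(277, 190) [0.4762 0.1989 0.    ]
(196, 203) [0.4769 0.0914 0.022 ]
(279, 201) [0.4868 0.2029 0.022 ]
t 1.15 pos [0.4573 0.2561 0.2935] toolx deg 83.31 F [ 3.38 -2.16  0.44] w 0.05962044253184802
delta tool mm [-107.3   -9.2  173.7]
[ 0.30038486  0.33107145  1.62617827 -0.00630198  1.17829909 -1.15131122]
```

```bash
python3 -m pendant '[[[-27,-3,20],0],[[-27,-2,40],0],[[-27,-2,50],0],[[-26,-2,50],0],[[0,0,0],0],[[0,0,0],0]]'; python3 go.py .437 .146 .030
```

```text
time: 1.9
position: [0.43, 0.1575, 0.1333]
tool_rot: [0.746, 0.666, 0.001, 0.0]
ft_force: [-0.6, 0.1, 0.9]
grip_width: 0.0599
t 1.9 pos [0.43   0.1575 0.1333] toolx deg 83.53 F [-0.55  0.09  0.91] w 0.05985781753384535
delta tool mm [-10.7   8.1 103.3]
```

```bash
python3 -m pendant '[[[-5,3,30],0],[[-5,3,35],0],[[-1,2,25],0],[[0,0,12],0],[[0,0,0],0],[[0,0,0],0]]'; python3 go.py .67 .14 .030
python3 - <<'E'
from rig import camera
import cv2,numpy as np
c=camera("scene"); cv2.imwrite("pics/s1.png",c["pixels"]);np.savez("pics/s1.npz",**c)
E
```

```text
time: 2.65
position: [0.4365, 0.1455, 0.0317]
tool_rot: [0.746, 0.666, 0.001, 0.001]
ft_force: [-0.1, 0.4, 1.0]
grip_width: 0.06
t 2.65 pos [0.4365 0.1455 0.0317] toolx deg 83.58 F [-0.14  0.36  1.  ] w 0.05998260773154728
delta tool mm [ 20.6 232.7   2.2]
```

View pics/s1.png

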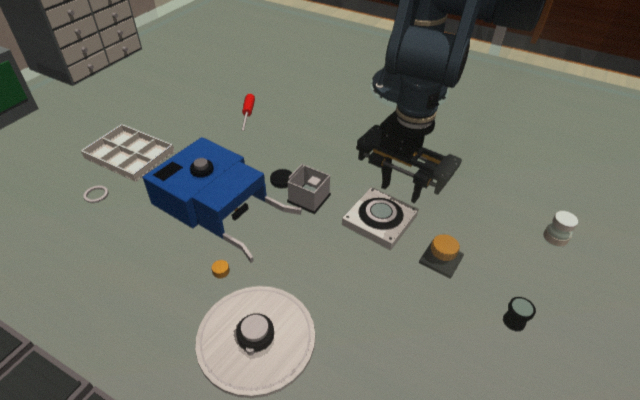

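The fingers stand just behind the sled's robot-side face at (385,190), centred on it. Now I'll push along tool +y.

```bash
python3 -m pendant '[[[0,4,0],0],[[0,4,0],0],[[0,4,0],0],[[0,4,0],0],[[0,4,0],0],[[0,4,0],0],[[0,4,0],0],[[0,4,0],0]]'; python3 -m pendant '[[[0,8,0],0],[[0,8,0],0],[[0,8,0],0],[[0,8,0],0],[[0,8,0],0],[[0,8,0],0],[[0,8,0],0],[[0,8,0],0]]' ; python3 go.py .608 .125 .031
```

```text
time: 3.7
position: [0.4628, 0.1415, 0.0303]
tool_rot: [0.746, 0.666, -0.004, -0.003]
ft_force: [-7.1, 0.2, 5.5]
grip_width: 0.06
time: 4.7
position: [0.5278, 0.1344, 0.0302]
tool_rot: [0.746, 0.666, -0.003, -0.003]
ft_force: [-5.8, 0.9, 3.3]
grip_width: 0.06
t 4.7 pos [0.5278 0.1344 0.0302] toolx deg 83.56 F [-5.79  0.9   3.29] w 0.05997190021305605
delta tool mm [-0.3 80.8 -1.4]
```

```bash
python3 -m pendant '[[[0,8,0],0],[[0,8,0],0],[[0,8,0],0],[[0,8,0],0],[[0,8,0],0],[[0,8,0],0],[[0,8,0],0],[[0,4,0],0]]'; python3 -m pendant '[[[0,0,0],0],[[0,0,0],0]]'; python3 - <<'E'
from rig import camera
from h import *
S=camera("scene");D=camera("side");np.savez("pics/s2.npz",**S);np.savez("pics/d2.npz",**D)
a=cv2.resize(S["pixels"][130:330,140:480],(800,470),interpolation=cv2.INTER_CUBIC)
b=cv2.resize(D["pixels"][130:330,160:420],(800,615),interpolation=cv2.INTER_CUBIC)
im=np.vstack([cv2.resize(a,(560,330)),cv2.resize(b[:,:],(560,430))])[:600] ; cv2.imwrite("pics/x2.png",a)
E
python3 go.py .608 .125 .031
```

```text
time: 5.7
position: [0.5889, 0.1276, 0.0302]
tool_rot: [0.746, 0.666, -0.002, -0.001]
ft_force: [-4.7, -0.1, 3.4]
grip_width: 0.0603
time: 5.95
position: [0.5903, 0.1275, 0.0302]
tool_rot: [0.746, 0.666, -0.0, -0.0]
ft_force: [-2.6, -0.6, -0.2]
grip_width: 0.0599
t 6.05 pos [0.5904 0.1275 0.0302] toolx deg 83.55 F [-2.7   0.37 -1.61] w 0.059723541922051766
delta tool mm [-0.5 17.8 -0.8]
```

View pics/x2.png

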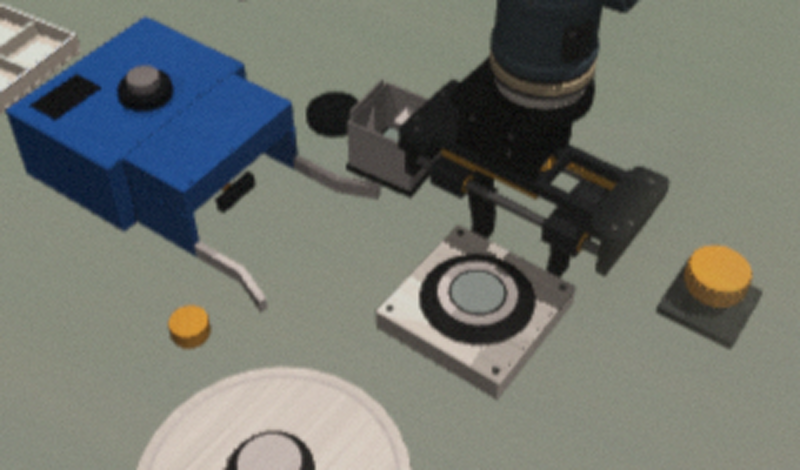

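The sled top corners in this crop are at about (456,228), (574,289), (497,384) and (377,313). The fingers are at its back face and nothing else is disturbed.

```bash
cat > m2.py <<'E'
from h import *
S=load("s2");fa=lambda p:(p[0]/2.353+140-.3,p[1]/2.35+130-.3)
w=np.array([ray(S,fa(p),.022)[:2] for p in [(456,228),(574,289),(497,384),(377,313)]])
print("sled",w.mean(0),(w[0]+w[2])/2,(w[1]+w[3])/2,[round(float(np.degrees(np.arctan2(*(w[(i+1)%4]-w[i])[::-1]))),1) for i in range(4)],[np.linalg.norm(w[(i+1)%4]-w[i]).round(4) for i in range(4)])
D=load("d2");cv2.imwrite("pics/d2.png",cv2.resize(D["pixels"][130:330,160:420],(780,600),interpolation=cv2.INTER_CUBIC))
E
python3 m2.py
```

```text
sled [0.6595794  0.12344506] [0.65986649 0.12292084] [0.65929231 0.12396929] [84.4, -7.0, -96.3, 174.0] [np.float64(0.1076), np.float64(0.1066), np.float64(0.1056), np.float64(0.1052)]
```

View pics/d2.png

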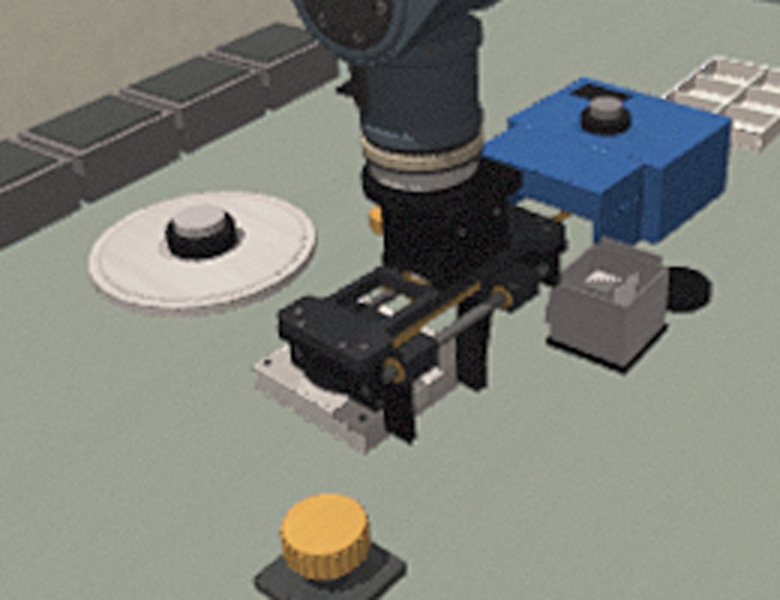

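```bash
python3 -m pendant '[[[0,4,0],0],[[0,4,0],0],[[0,4,0],0],[[0,2,0],0],[[0,0,0],0],[[0,0,0],0]]'; python3 go.py;  python3 -m pendant '[[[0,-10,0],0],[[0,-10,0],0],[[0,-20,0],0],[[0,0,0],0]]'
python3 - <<'E'
from rig import camera
from h import *
S=camera("scene");np.savez("pics/s3.npz",**S)
cv2.imwrite("pics/s3.png",cv2.resize(S["pixels"][130:330,140:480],(800,470),interpolation=cv2.INTER_CUBIC))
E
python3 go.py
```

```text
time: 6.8
position: [0.6052, 0.1259, 0.0308]
tool_rot: [0.746, 0.666, 0.001, 0.001]
ft_force: [0.2, -0.2, -1.1]
grip_width: 0.0601
t 6.8 pos [0.6052 0.1259 0.0308] toolx deg 83.55 F [ 0.17 -0.15 -1.06] w 0.06011169375973215
time: 7.3
position: [0.5627, 0.1308, 0.0306]
tool_rot: [0.746, 0.666, -0.001, -0.001]
ft_force: [0.8, -0.7, 1.1]
grip_width: 0.0601
t 7.35 pos [0.5645 0.1306 0.0308] toolx deg 83.57 F [-0.08 -0.48  0.6 ] w 0.0601682414437459
```

View pics/s3.png

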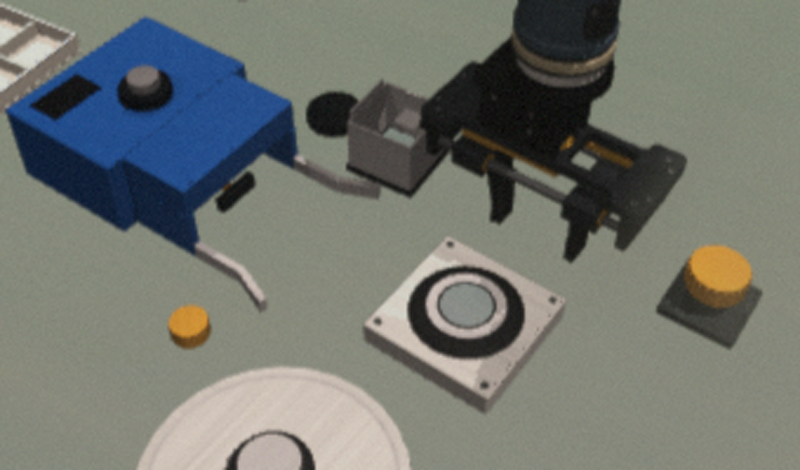

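Corners now are about (449,238), (564,299), (487,398) and (364,325) in the crop, and the sled is clear and free-standing. I'll measure its centre against the bay line.

```bash
python3 - <<'E'
from h import *
S=load("s3");fa=lambda p:(p[0]/2.353+140-.3,p[1]/2.35+130-.3)
w=np.array([ray(S,fa(p),.022)[:2] for p in [(449,238),(564,299),(487,397),(364,325)]])
print("sled",w.mean(0),[round(float(np.degrees(np.arctan2(*(w[(i+1)%4]-w[i])[::-1]))),1) for i in range(4)],[np.linalg.norm(w[(i+1)%4]-w[i]).round(4) for i in range(4)])
# glass disc of the shutter as a check of the centre
h=cv2.cvtColor(S["pixels"],cv2.COLOR_BGR2HSV);g=h[...,2]
x0,y0=[int(v) for v in fa((380,250))];x1,y1=[int(v) for v in fa((560,370))]
m=np.zeros(g.shape,np.uint8);m[y0:y1,x0:x1]=(g[y0:y1,x0:x1]<70);e=quad(m);(cx,cy),_,_=cv2.fitEllipse(e);print("ring",(cx,cy),ray(S,(cx,cy),.024)[:2])
for nm,P,z in(("rail outer",[(378,188),(263,303)],.014),("bend",[(337,178),(240,268)],.014),("lampfront",[(292,103),(187,193)],.075),("box back",[(148,17),(10,112)],.075)):
    print(nm,np.mean([ray(S,fa(p),z)[:2] for p in P],0).round(4))
D=load("side0");fb=lambda p:(p[0]/2.8+180-.3,p[1]/2.8+140-.3)
E
python3 go.py .681 .225 .12
```

```text
sled [0.6726266  0.12184545] [84.0, -6.2, -95.6, 172.7] [np.float64(0.1047), np.float64(0.1068), np.float64(0.1068), np.float64(0.1075)]
ring (337.811767578125, 262.5337219238281) [0.6741303 0.1226364]
rail outer [ 0.6619 -0.0116]
bend [ 0.6558 -0.0474]
lampfront [ 0.6527 -0.0906]
box back [ 0.6358 -0.2702]
t 7.35 pos [0.5645 0.1306 0.0308] toolx deg 83.57 F [-0.08 -0.48  0.6 ] w 0.0601682414437459
delta tool mm [106.8 105.2 -89.1]
```

```bash
python3 -m pendant '[[[0,0,-30],0],[[0,0,-30],0],[[0,0,-30],10],[[0,0,0],10],[[0,0,0],10],[[0,0,0],10],[[0,0,0],10],[[0,0,0],10]]'; python3 -m pendant '[[[0,0,0],10],[[0,0,0],10],[[0,0,0],9.3],[[0,0,0],0],[[0,0,0],0]]'; python3 go.py .679 .215 .12
```

```text
time: 8.35
position: [0.5662, 0.1304, 0.1209]
tool_rot: [0.98, 0.201, 0.001, 0.0]
ft_force: [1.0, 0.2, 0.0]
grip_width: 0.0599
time: 8.98
position: [0.5654, 0.1304, 0.1207]
tool_rot: [0.999, -0.049, 0.0, -0.0]
ft_force: [0.1, 0.8, 0.0]
grip_width: 0.0601
t 8.97 pos [0.5654 0.1304 0.1207] toolx deg -5.63 F [0.11 0.84 0.01] w 0.0600837024522065
delta tool mm [104.7 -95.3   0.8]
```

```bash
python3 -m pendant '[[[35,-32,0],0],[[35,-32,0],0],[[35,-31,0],0],[[0,0,30],0],[[0,0,40],0],[[0,0,20],0],[[0,0,0],0],[[0,0,0],0]]'; python3 go.py .66 .125 .03; python3 - <<'E'
from rig import camera
from h import *
S=camera("scene");np.savez("pics/s4.npz",**S)
cv2.imwrite("pics/s4.png",cv2.resize(S["pixels"][130:330,140:480],(800,470),interpolation=cv2.INTER_CUBIC))
E
```

```text
time: 9.98
position: [0.68, 0.2146, 0.032]
tool_rot: [0.999, -0.05, 0.001, -0.0]
ft_force: [0.9, 0.6, 0.9]
grip_width: 0.06
t 9.97 pos [0.68   0.2146 0.032 ] toolx deg -5.74 F [0.92 0.55 0.91] w 0.059999519856593
delta tool mm [-11.   91.1   1.9]
```

View pics/s4.png

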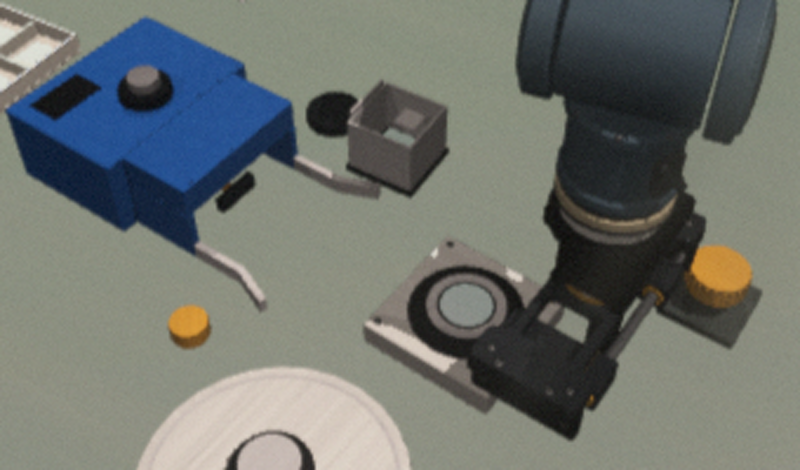

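The sled is unmoved, the gripper stands behind it across the bay line, and the jig is clear. Now I'll push towards the mouth.

```bash
python3 -m pendant '[[[0,6,0],0],[[0,6,0],0],[[0,5,0],0],[[0,4,0],0],[[0,4,0],0],[[0,4,0],0],[[0,4,0],0],[[0,6,0],0]]'; python3 -m pendant '[[[0,6,0],0],[[0,6,0],0],[[0,6,0],0],[[0,6,0],0],[[0,6,0],0],[[0,6,0],0],[[0,6,0],0],[[0,4,0],0]]'; python3 go.py; python3 - <<'E'
from rig import camera
from h import *
S=camera("scene");np.savez("pics/s5.npz",**S)
cv2.imwrite("pics/s5.png",cv2.resize(S["pixels"][130:330,140:480],(800,470),interpolation=cv2.INTER_CUBIC))
E
python3 go.py
```

```text
time: 11.02
position: [0.6749, 0.176, 0.0305]
tool_rot: [0.999, -0.05, 0.0, -0.0]
ft_force: [0.1, 2.8, -0.6]
grip_width: 0.06
time: 12.02
position: [0.6703, 0.1294, 0.0305]
tool_rot: [0.999, -0.05, -0.0, 0.0]
ft_force: [0.6, 2.4, -0.5]
grip_width: 0.0603
t 12.03 pos [0.6703 0.1294 0.0305] toolx deg -5.76 F [ 0.55  2.36 -0.47] w 0.06033649953680274
t 12.07 pos [0.6702 0.1289 0.0305] toolx deg -5.78 F [ 0.16  1.13 -0.58] w 0.059828770042038584
```

View pics/s5.png

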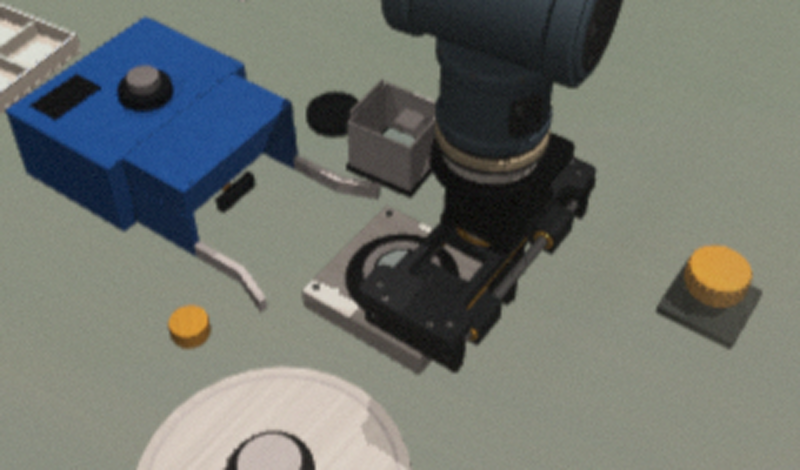

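The sled's front corners are at (388,208) and (303,292), just outside the mouth. I'll check its lateral offset from the bay axis.

```bash
python3 - <<'E'
from h import *
S=load("s5");fa=lambda p:(p[0]/2.353+140-.3,p[1]/2.35+130-.3)
a,b=[ray(S,fa(p),.022)[:2] for p in[(388,208),(303,292)]];m=(a+b)/2
P=np.array([[.6619,-.0116],[.6558,-.0474],[.6527,-.0906],[.6358,-.2702]]);k=np.polyfit(P[:,1],P[:,0],1)
print(a,b,m,np.degrees(np.arctan2((b-a)[1],(b-a)[0])),"axis deg",90-np.degrees(np.arctan(k[0])),"offset x mm",1e3*(m[0]-np.polyval(k,m[1])))
E
```

```text
[0.61003    0.01758218] [0.71716515 0.00642824] [0.66359758 0.01200521] -5.943705068333394 axis deg 84.46739723195687 offset x mm 0.7188984350966487
```

```bash
python3 -m pendant '[[[0,6,0],0],[[0,6,0],0],[[0,6,0],0],[[0,6,0],0],[[0,6,0],0],[[0,6,0],0]]'; python3 -m pendant '[[[0,6,0],0],[[0,6,0],0],[[0,6,0],0],[[0,6,0],0]]';python3 go.py
```

```text
time: 12.82
position: [0.6666, 0.0936, 0.0305]
tool_rot: [0.999, -0.05, -0.0, 0.0]
ft_force: [0.1, 2.9, -1.4]
grip_width: 0.0596
time: 13.32
position: [0.6642, 0.0698, 0.0305]
tool_rot: [0.999, -0.05, -0.0, 0.0]
ft_force: [0.8, 2.4, -1.5]
grip_width: 0.0601
t 13.32 pos [0.6642 0.0698 0.0305] toolx deg -5.75 F [ 0.82  2.37 -1.54] w 0.06011421448641853
```

```bash
python3 -m pendant '[[[0,4,0],0],[[0,4,0],0],[[0,4,0],0],[[0,4,0],0],[[0,3,0],0],[[0,2,0],0],[[0,1,0],0]]';python3 go.py
```

```text
time: 14.2
position: [0.6621, 0.0482, 0.0305]
tool_rot: [0.999, -0.05, -0.0, -0.0]
ft_force: [0.3, 2.7, -0.3]
grip_width: 0.0603
t 14.2 pos [0.6621 0.0482 0.0305] toolx deg -5.76 F [ 0.34  2.7  -0.35] w 0.06028565158627612
```

```bash
cat > chk.py <<'E'
import sys,numpy as np
from rig import robot
o=robot.get_obs();f=float(o["ft_force"]@np.array([.0985,.995,0]))
print(round(o["time"],2),o["position"].round(4),"Fpush",round(f,2),"F",o["ft_force"].round(1));sys.exit(f>4.6)
E
P="python3 -m pendant"
python3 -m pendant '[[[0,2,0],0],[[0,2,0],0],[[0,2,0],0],[[0,2,0],0],[[0,2,0],0],[[0,2,0],0],[[0,1,0],0]]' >/dev/null; python3 chk.py &&
python3 -m pendant '[[[0,0.6,0],0],[[0,0.6,0],0]]' >/dev/null && python3 chk.py &&
python3 -m pendant '[[[0,0.6,0],0],[[0,0.6,0],0]]' >/dev/null && python3 chk.py &&
python3 -m pendant '[[[0,0.6,0],0],[[0,0.6,0],0]]' >/dev/null && python3 chk.py &&
python3 -m pendant '[[[0,0.6,0],0],[[0,0.6,0],0]]' >/dev/null && python3 chk.py &&
python3 -m pendant '[[[0,0.6,0],0],[[0,0.6,0],0]]' >/dev/null && python3 chk.py &&
python3 -m pendant '[[[0,0.6,0],0],[[0,0.6,0],0]]' >/dev/null && python3 chk.py &&
python3 -m pendant '[[[0,0.6,0],0],[[0,0.6,0],0]]' >/dev/null && python3 chk.py &&
python3 -m pendant '[[[0,0.6,0],0],[[0,0.6,0],0]]' >/dev/null && python3 chk.py &&
python3 -m pendant '[[[0,0.6,0],0],[[0,0.6,0],0]]' >/dev/null && python3 chk.py &&
python3 -m pendant '[[[0,0.6,0],0],[[0,0.6,0],0]]' >/dev/null && python3 chk.py
```

```text
15.07 [0.6608 0.0352 0.0305] Fpush 1.85 F [-0.1  1.9 -1.6]
15.32 [0.6607 0.0342 0.0306] Fpush 2.02 F [-0.1  2.  -1. ]
15.57 [0.6605 0.033  0.0305] Fpush 3.18 F [ 0.4  3.2 -1.3]
15.82 [0.6604 0.0318 0.0305] Fpush 1.89 F [ 0.1  1.9 -1.2]
16.07 [0.6603 0.0306 0.0305] Fpush 2.12 F [ 0.2  2.1 -1.7]
16.32 [0.6602 0.0294 0.0305] Fpush 2.11 F [ 0.4  2.1 -0.6]
16.57 [0.6601 0.0282 0.0305] Fpush 2.15 F [ 0.1  2.1 -1.6]
16.82 [0.6599 0.027  0.0305] Fpush 2.48 F [ 0.4  2.4 -1.2]
17.07 [0.6598 0.0258 0.0305] Fpush 2.44 F [-0.4  2.5 -1.5]
17.32 [0.6597 0.0246 0.0306] Fpush 1.51 F [ 0.9  1.4 -1.4]
17.57 [0.6596 0.0234 0.0306] Fpush 2.75 F [ 0.1  2.8 -2.3]
```

Friction is about 2.2 N so far, with no contact yet. Continuing.

```bash

python3 -m pendant '[[[0,0.6,0],0],[[0,0.6,0],0]]' >/dev/null && python3 chk.py &&
python3 -m pendant '[[[0,0.6,0],0],[[0,0.6,0],0]]' >/dev/null && python3 chk.py &&
python3 -m pendant '[[[0,0.6,0],0],[[0,0.6,0],0]]' >/dev/null && python3 chk.py &&
python3 -m pendant '[[[0,0.6,0],0],[[0,0.6,0],0]]' >/dev/null && python3 chk.py &&
python3 -m pendant '[[[0,0.6,0],0],[[0,0.6,0],0]]' >/dev/null && python3 chk.py &&
python3 -m pendant '[[[0,0.6,0],0],[[0,0.6,0],0]]' >/dev/null && python3 chk.py &&
python3 -m pendant '[[[0,0.6,0],0],[[0,0.6,0],0]]' >/dev/null && python3 chk.py &&
python3 -m pendant '[[[0,0.6,0],0],[[0,0.6,0],0]]' >/dev/null && python3 chk.py &&
python3 -m pendant '[[[0,0.6,0],0],[[0,0.6,0],0]]' >/dev/null && python3 chk.py &&
python3 -m pendant '[[[0,0.6,0],0],[[0,0.6,0],0]]' >/dev/null && python3 chk.py &&
python3 -m pendant '[[[0,0.6,0],0],[[0,0.6,0],0]]' >/dev/null && python3 chk.py &&
python3 -m pendant '[[[0,0.6,0],0],[[0,0.6,0],0]]' >/dev/null && python3 chk.py &&
python3 -m pendant '[[[0,0.6,0],0],[[0,0.6,0],0]]' >/dev/null && python3 chk.py &&
python3 -m pendant '[[[0,0.6,0],0],[[0,0.6,0],0]]' >/dev/null && python3 chk.py &&
python3 -m pendant '[[[0,0.6,0],0],[[0,0.6,0],0]]' >/dev/null && python3 chk.py &&
python3 -m pendant '[[[0,0.6,0],0],[[0,0.6,0],0]]' >/dev/null && python3 chk.py &&
python3 -m pendant '[[[0,0.6,0],0],[[0,0.6,0],0]]' >/dev/null && python3 chk.py &&
python3 -m pendant '[[[0,0.6,0],0],[[0,0.6,0],0]]' >/dev/null && python3 chk.py
```

```text
17.82 [0.6594 0.0222 0.0305] Fpush 2.25 F [ 0.8  2.2 -1.7]
18.07 [0.6593 0.021  0.0305] Fpush 2.03 F [-1.4  2.2 -1.1]
18.32 [0.6592 0.0198 0.0305] Fpush 1.92 F [-0.5  2.  -1.6]
18.57 [0.6591 0.0186 0.0305] Fpush 1.73 F [ 0.2  1.7 -1.7]
18.82 [0.659  0.0178 0.0306] Fpush 3.91 F [-0.7  4.  -1.4]
19.07 [0.6589 0.0172 0.0306] Fpush 5.05 F [ 0.8  5.  -1.2]
```

Contact, with the sled front at tester y of about 13 mm, which is within the buffer's range. Friction is about 2.2 N, so I'll aim for about 10.3 N at the wrist.

```bash

python3 -m pendant '[[[0,0.4,0],0],[[0,0.4,0],0]]' >/dev/null; python3 chk.py;
python3 -m pendant '[[[0,0.3,0],0],[[0,0.3,0],0]]' >/dev/null; python3 chk.py
```

```text
19.32 [0.6589 0.0169 0.0306] Fpush 6.96 F [ 1.1  6.9 -2.4]
19.57 [0.6588 0.0166 0.0306] Fpush 8.34 F [ 1.3  8.3 -2.3]
```

```bash

python3 -m pendant '[[[0,0.3,0],0],[[0,0.2,0],0]]' >/dev/null; python3 chk.py;
python3 -m pendant '[[[0,0.2,0],0],[[0,0,0],0]]' >/dev/null; python3 chk.py
python3 -m pendant '[[[0,0,0],0],[[0,0,0],0]]' >/dev/null; python3 chk.py
```

```text
19.82 [0.6588 0.0164 0.0306] Fpush 8.7 F [ 1.5  8.6 -0.4]
20.07 [0.6588 0.0163 0.0306] Fpush 9.05 F [ 2.1  8.9 -1.4]
20.32 [0.6588 0.0163 0.0306] Fpush 9.03 F [ 1.9  8.9 -1.7]
```

```bash

python3 -m pendant '[[[0,0.3,0],0],[[0,0.2,0],0]]' >/dev/null; python3 chk.py;
python3 -m pendant '[[[0,0,0],0],[[0,0,0],0],[[0,0,0],0],[[0,0,0],0]]' >/dev/null; python3 chk.py
python3 -m pendant '[[[0,0,0],0],[[0,0,0],0],[[0,0,0],0],[[0,0,0],0]]' >/dev/null; python3 chk.py
python3 -m pendant '[[[0,0,0],0],[[0,0,0],0]]' >/dev/null; python3 chk.py
```

```text
20.57 [0.6588 0.0161 0.0306] Fpush 9.67 F [ 1.3  9.6 -0.9]
21.07 [0.6588 0.0161 0.0306] Fpush 10.28 F [ 1.  10.2 -1.1]
21.57 [0.6588 0.0161 0.0306] Fpush 10.06 F [ 0.9 10.  -2.1]
21.82 [0.6588 0.0161 0.0306] Fpush 10.16 F [ 1.4 10.1 -1.8]
```

Held at about 8 N on the buffer for over 1.2 s. Backing off.

```bash
python3 -m pendant '[[[0,-2,0],0],[[0,-3,0],0],[[0,-5,0],0],[[0,-10,0],0],[[0,-15,0],0],[[0,-5,-30],0],[[0,0,-45],0],[[0,0,-50],0]]' 0 20; python3 -m pendant '[[[0,0,-40],0],[[0,0,0],0],[[0,0,0],0]]'; python3 go.py .641 -.192 .20; python3 - <<'E'
from rig import camera
from h import *
S=camera("scene");D=camera("side");np.savez("pics/s6.npz",**S);np.savez("pics/d6.npz",**D)
a=S["pixels"][130:290,140:340];b=D["pixels"][140:240,260:420]
cv2.imwrite("pics/s6.png",np.hstack([cv2.resize(a,None,fx=2,fy=3,interpolation=cv2.INTER_CUBIC)[:,:400],cv2.resize(b,(400,480),interpolation=cv2.INTER_CUBIC)]))
E
```

```text
time: 22.82
position: [0.662, 0.0545, 0.1561]
tool_rot: [0.999, -0.05, -0.001, 0.0]
ft_force: [0.3, -0.2, -1.3]
grip_width: 0.0007
time: 23.2
position: [0.6618, 0.0541, 0.195]
tool_rot: [0.999, -0.05, -0.001, 0.0]
ft_force: [-0.7, 1.0, 0.1]
grip_width: 0.0006
t 23.2 pos [0.6618 0.0541 0.195 ] toolx deg -5.72 F [-0.71  0.97  0.12] w 0.0006401456864745432
delta tool mm [  3.8 246.9  -5. ]
```

View pics/s6.png

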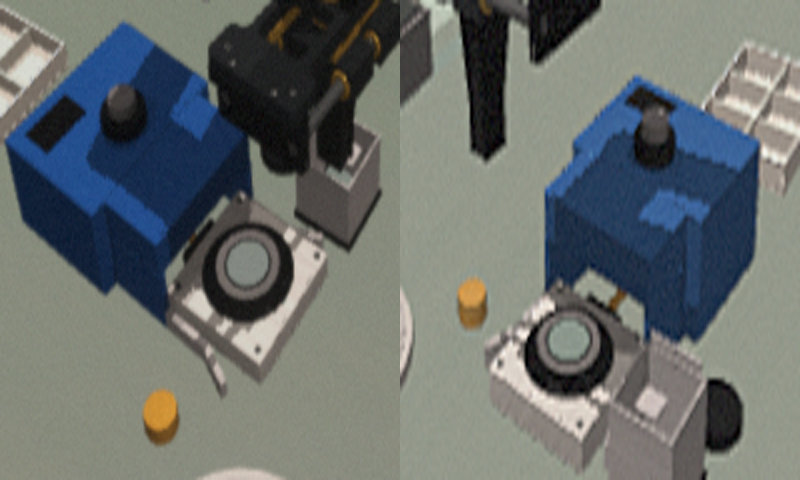

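The sled sits in the bay with its front at the dark buffer pad. The hood, knob and cap are unmoved. The button's cap top is at scene (201,163) and side (362,165).

```bash
python3 - <<'E'
from h import *
S=load("s6");D=load("d6")
b=tri([S,D],[(201,162.5),(362,165.3)]);print(b,proj(S,b),proj(D,b))
E
python3 -m pendant '[[[0,30,0],0],[[0,40,0],0],[[0,40,0],0],[[1,40,0],0],[[1,40,0],0],[[1,30,0],0],[[1,20,0],0],[[0,7,0],0]]'; python3 -m pendant '[[[0,0,0],0],[[0,0,0],0]]'; python3 go.py .641 -.192 .13
```

```text
[ 0.64013498 -0.19553514  0.09244409] [201.01771677 162.54628255] [362.02056181 165.26924254]
time: 24.3
position: [0.6414, -0.1934, 0.1944]
tool_rot: [0.999, -0.051, -0.001, -0.0]
ft_force: [-0.1, -0.6, -0.1]
grip_width: 0.0005
time: 24.55
position: [0.6419, -0.1914, 0.1954]
tool_rot: [0.999, -0.05, -0.0, -0.0]
ft_force: [-0.1, -0.4, 0.1]
grip_width: 0.0009
t 24.55 pos [ 0.6419 -0.1914  0.1954] toolx deg -5.68 F [-0.06 -0.41  0.14] w 0.0009230144810877439
delta tool mm [-0.8  0.8 65.4]
```

```bash
python3 -m pendant '[[[0,1,25],0],[[0,1,25],0],[[0,0,15],0],[[0,0,5],0],[[0,0,0],0],[[0,0,0],0]]'; python3 -m pendant '[[[0,0,1],0],[[0,0,1],0],[[0,0,1],0],[[0,0,1],0]]'; python3 -m pendant '[[[0,0,1],0],[[0,0,1],0],[[0,0,0],0]]';python3 -m pendant '[[[0,0,1],0],[[0,0,1],0],[[0,0,0],0]]'
```

```text
time: 25.3
position: [0.6423, -0.1949, 0.1266]
tool_rot: [0.999, -0.05, 0.001, 0.0]
ft_force: [-0.2, -0.7, 0.0]
grip_width: 0.0008
time: 25.8
position: [0.6416, -0.1947, 0.1215]
tool_rot: [0.999, -0.05, -0.0, -0.0]
ft_force: [-0.2, -1.0, 0.3]
grip_width: 0.0003
time: 26.18
position: [0.6417, -0.1947, 0.1196]
tool_rot: [0.999, -0.05, 0.0, 0.0]
ft_force: [0.1, -0.5, -1.3]
grip_width: 0.0003
time: 26.55
position: [0.6417, -0.1947, 0.1177]
tool_rot: [0.999, -0.05, 0.0, 0.0]
ft_force: [-1.1, 0.4, 2.5]
grip_width: 0.0003
```

```bash
python3 -m pendant '[[[0,0,1],0],[[0,0,1],0],[[0,0,0],0]]'; python3 -m pendant '[[[0,0,0.7],0],[[0,0,0.7],0],[[0,0,0],0]]'; python3 -m pendant '[[[0,0,0.7],0],[[0,0,0.7],0],[[0,0,0],0]]'
```

```text
time: 26.92
position: [0.6417, -0.1947, 0.1157]
tool_rot: [0.999, -0.05, 0.0, 0.0]
ft_force: [-0.8, 0.4, 4.0]
grip_width: 0.0004
time: 27.3
position: [0.6417, -0.1947, 0.1142]
tool_rot: [0.999, -0.05, 0.0, 0.0]
ft_force: [-1.0, 0.5, 5.1]
grip_width: 0.0005
time: 27.68
position: [0.6417, -0.1947, 0.1134]
tool_rot: [0.999, -0.05, 0.0, 0.0]
ft_force: [-1.5, 1.1, 7.3]
grip_width: 0.0007
```

```bash
python3 -m pendant '[[[0,0,0.7],0],[[0,0,0],0],[[0,0,0],0],[[0,0,0],0]]'; python3 -m pendant '[[[0,0,-1],0],[[0,0,-3],0],[[0,0,-6],0],[[0,0,-20],0],[[0,0,-30],0],[[0,0,-40],0],[[0,-30,-20],0],[[0,-30,0],0]]';  python3 -m pendant '[[[0,-40,0],0],[[0,-40,0],0],[[0,-50,0],0],[[0,-50,0],0],[[0,-50,0],0],[[0,0,0],0],[[0,0,0],0],[[0,0,0],0]]'; python3 go.py
python3 - <<'E'
from rig import camera
from h import *
for n,r in(("scene","0"),("side","0")):
    c=camera(n);np.savez(f"pics/{n}9.npz",**c);h=cv2.cvtColor(c["pixels"],cv2.COLOR_BGR2HSV)
    y=cv2.inRange(h,(10,120,90),(28,255,255)); k,_,s,ce=cv2.connectedComponentsWithStats(y)
    print(n,"brass",[(s[i,4],ce[i].round(1).tolist()) for i in range(1,k) if s[i,4]>60])
S0,S9,s6=load("scene0"),load("scene9"),load("s6")
# lens cap (dark blob near (282,178)) before/after, button before/after, sled region after back-off vs now
for nm,(x0,x1,y0,y1) in dict(cap=(268,294,168,190),hoodbox=(288,300,175,205),button=(188,216,153,180)).items():
    for q in(S0,S9):
        g=q["pixels"][y0:y1,x0:x1].max(2);m=g<60;yy,xx=np.nonzero(m);print(nm,m.sum(),(xx.mean()+x0).round(1) if m.any() else 0,(yy.mean()+y0).round(1) if m.any() else 0)
m=(S9["pixels"][190:300,215:310].max(2)<45);yy,xx=np.nonzero(m);print("ring now",xx.mean()+215,yy.mean()+190,m.sum())
m=(s6["pixels"][190:300,215:310].max(2)<45);yy,xx=np.nonzero(m);print("ring before",xx.mean()+215,yy.mean()+190,m.sum())
E
```

```text
time: 28.18
position: [0.6417, -0.1947, 0.1134]
tool_rot: [0.999, -0.05, 0.0, 0.0]
ft_force: [-2.6, 1.4, 9.7]
grip_width: 0.0005
time: 29.18
position: [0.6491, -0.1352, 0.2357]
tool_rot: [0.999, -0.051, 0.003, 0.001]
ft_force: [0.2, 0.1, -0.9]
grip_width: 0.0008
time: 30.18
position: [0.6707, 0.0924, 0.2323]
tool_rot: [0.999, -0.051, 0.0, 0.0]
ft_force: [0.3, -0.1, -0.1]
grip_width: 0.0003
t 30.18 pos [0.6707 0.0924 0.2323] toolx deg -5.84 F [ 0.33 -0.05 -0.08] w 0.0003201518746853832
scene brass [(np.int32(114), [598.4, 67.4]), (np.int32(551), [445.0, 246.8]), (np.int32(242), [220.3, 268.2])]
side brass [(np.int32(121), [266.8, 111.5]), (np.int32(90), [288.4, 202.6]), (np.int32(672), [268.0, 308.4])]
cap 302 279.9 178.1
cap 317 280.7 177.3
hoodbox 37 291.7 198.9
hoodbox 25 291.7 199.3
button 247 201.6 169.7
button 268 202.3 170.5
ring now 258.53040103492884 216.95472186287193 773
ring before 257.3817480719794 215.96143958868896 778
```

```bash
python3 -c "
from rig import order;print(order.hand_in())"
```

```text
the job is handed in; nothing more can be done
None
```

The sled is home in the tester's bay, the button has been pressed and released, and the job is handed in at about 30 s of the 72 s allowed.

- **Route:** I slid the sled between the hood and the jig, then into the bay with the two fingers spread flat across its back face. It went in about 0.7 mm off the bay's centre line. No wrist force suggested contact with anything but the sled, buffer and button, but I read forces only between moves.
- **Buffer:** The wrist read about 10.1 N for more than 1 s. Taking off the roughly 2.2 N of sliding friction leaves about 8 N at the buffer. That is an estimate, as the buffer force could not be read directly.
- **Button:** I pressed until the fingers stopped moving while the force rose from 7.3 N to 9.7 N, so it was fully down. I then let go and moved clear.

**Last checks:**
- **Loose items:** In the final images the brass knob and lens cap are within about 1 pixel of where they started. The hood and jig look unmoved.
- **Sled:** It is still in the bay. Its shutter reads about 1.5 pixels from its position before the button press, which I put down to the arm's shadow.
- **Robot:** The arm is clear, with wrist force near zero.
- **Disagreement:** The camera and fingertip estimates of the sled's position differed by 4–5 mm. I placed the sled in the bay by its offset within a single camera view, so that difference did not affect the fit.

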